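# Change over the test-piece trays

## Robot

A 6-joint arm with a two-finger parallel gripper is mounted at the origin on a cart in front of the work surface, level with it; the furniture and walls round the work are solid. World frame = base frame: x ahead of the robot, y to its left, z up, the work surface at z = 0. Lengths are in m, angles in rad, forces in N, time in s.
With the tool pointing down it reaches from about 0.35 to 0.775 m from the base axis. Payload 7.3 kg.
Tool frame: the origin (TCP) lies midway between the tips of the shut fingers; the grasp point (between the pads) lies 19 mm behind it (robot.grasp_offset is the z of the grasp point in the tool frame, in m); z points along the fingers, y is the direction in which the jaws open and shut (so a half turn about z gives the same grasp; the last joint's range is limited). The gripper opens to 92 mm and grips with 3 to 60 N. Pads are 19 mm wide; open, the fingers measure 130 mm over their backs; the gripper's body (75 mm by 190 mm) begins 47 mm behind the grasp point.
Start: joints at [-1.443, 0.342, 1.524, -0, 1.275, -0.146], TCP at [0.142, -0.505, 0.227] pointing down, gripper open.
Joint ranges: [-2.53, 2.53], [-0.77, 2.02], [0.04, 2.7], [-1, 4.14], [0.28, 2.66], [-3.11, 3.11]. Speed limits (rad/s): [2.57, 2.57, 3.14, 3.14, 3.14, 3.14].

## Interface

Orientations are given as [roll, pitch, yaw] about the fixed x, y, z axes, in that order (R = Rz(yaw) Ry(pitch) Rx(roll)).
In Python, from cell import observe, imaging, workorder, robot gives the robot as it stands. The module is installed in compiled form; this text tells all that it offers.
- The arm moves only by the tool send_rows, never from a script. Its argument "series" is a list of rows, each a list of 7 numbers: the shift along the tool's x, y, z in m, then the turn, a rotation vector about the tool's x, y, z in rad, then the closure, from 0 (fully open) to 1 (shut). A call has 1 to 5 rows; each row shifts and turns the commanded pose from where the row before left it, along the tool's axes as they then stand; what a row does not reach is not made up. A row lasts 1/12 s, in which the tool goes at most 41.7 mm and 7.16 degrees, less where a joint would pass 70% of its speed; a pose out of reach is approached as far as the arm can. A call is refused whole if a number of a shift passes 0.0417 or a number of a turn 0.125, either way. A call with a gripper value outside its range is refused whole. The fingers move at their own pace and stop on an object; "newtons" is the grip in N (left out, the last holds). Time passes only in rows, so rows that do not move let the fingers close. It gives the time, the measured TCP pose, the force and the opening at its end, in the units of the state.
- observe(): the state, without advancing time (a new reading comes with each control period).
- imaging.read_camera(name): name is "scene" or "top" or "wrist"; returns a dict with "color" (384x512x3 uint8, red, green, blue), "range_z" (384x512 float32, m along the optical axis (not along the pixel's ray), 0 where there is no reading), "vfov" (degrees; the focal length in pixels is half the picture's height over the tangent of half this angle, whatever the lens; pixels are square), "cx", "cy" (the principal point, pixels), "dist_coeffs" ([k1, k2, p1, p2, k3] as OpenCV has them; the pictures are not rectified), "T" (4x4, takes a point from camera to world coordinates). Camera axes: x right, y down, z forward; pixel columns grow to the right and rows downward; lengths in m; the calibration is good to about 2 mm. A picture is of the moment at which its call begins.
- workorder.hand_in(): hands the job in, once; it reports no verdict.
The state is a dict: "time": time; "qpos": joint angles; "qvel": joint speeds; "joint_efforts": joint torques, N m; "tool_pos": TCP position; "tool_rot": TCP orientation; "contact_force": force on the tool from outside, world axes, zero at the start; "torque": the same for the moment, N m; "opening": finger opening in m.
Only numpy, scipy, OpenCV 4.12 (cv2) and the standard library are available. Lean on these libraries where they do the work, as an engineer would, in place of code of your own. Each camera call takes 0.05 s, during which the arm holds its last target.

## Task

Two small tray slides stand side by side on the table. First push the tray with the cube fully home; then hook a fingertip behind the upright lip of the tray with the cylinder and draw it out to its stop. Do not pinch the lips, do not touch the two castings and leave them standing in their pockets, and leave the things round about where they are.

Things in the scene. Friction and masses are not known exactly. Their poses are not given: they have to be found in the camera images.
- cube_slide: plywood base board (165 x 76 x 12 mm) of the tray that holds the cube, screwed to the table, with two aluminium channel rails 28 mm high. Origin: on the table, mid-width, 60 mm from the board's robot-side end and 105 mm from its far end; x points along the rails away from the robot, z up. The tray draws out along -x.
- cyl_slide: base board of the tray that holds the cylinder: same make, origin and axes as cube_slide. The two slides stand beside one another, either one on the left. Both trays are alike: 60 mm wide, the top of the floor 18 mm above the table, an upright lip across the robot-side end, the casting's pocket at the far end.
- cube_tray (a joint): the cube's tray, starts part-way out: m; 0 = pushed home against the back stop, grows as the tray is drawn out along the slide's -x axis (towards the robot), 0.09 = front stop. Friction about 2 N plus 6 N s/m drag; it stays where it is left.
- cyl_tray (a joint): the cylinder's tray, starts home or nearly home: m; 0 = pushed home against the back stop, grows as the tray is drawn out along the slide's -x axis (towards the robot), 0.09 = front stop. Friction about 2 N plus 6 N s/m drag; it stays where it is left.
- cube_lip_top (a point): middle of the top edge of the cube tray's lip, 56 mm above the table, on the centre plane of the 4 mm strip (2 mm from its back face, 10 mm from the outer, robot-side face of its plywood facing). The strip (cube_tray_c0, its bead _c1) is 60 mm wide, the facing (_c2) 64 mm and 5 mm lower. Behind the lip the tray floor is bare for 60 mm, without side walls, up to the pocket's wall.
- cyl_lip_top (a point): the same point on the cylinder tray's lip, 56 mm above the table; the same 60 mm of bare floor behind that lip
- cube_pocket (a point): centre of the pocket floor of the cube's tray (101 mm behind cube_lip_top, 18 mm above the table); the pocket is 70 mm long (along the rails) and 50 mm wide inside, its plywood walls 4 mm thick, rim 30 mm above the table
- cyl_pocket (a point): centre of the pocket floor of the cylinder's tray (101 mm behind cyl_lip_top); the same pocket
- cast_cube: grey-black mottled concrete test cube, 45 mm, loose in its pocket; origin at the centre of its underside, z up
- cast_cylinder: grey concrete test cylinder, 40 mm across, 60 mm tall, standing loose in its pocket; origin at the centre of its underside, z up
- timer: bystander: white wind-up timer, 68 mm across, 42 mm tall, with a black dial; origin at the centre of its underside
- jar: bystander: pigment jar with a black screw cap, 44 mm across, 50 mm tall; origin at the centre of its underside
- tealight: bystander: speckled cast tealight holder, 62 mm across, 38 mm tall; origin at the centre of its underside
- clamp_jig: toggle clamp on a 130 x 220 mm plywood board left of the slides, always in the same place, up to 103 mm tall; its lever points to the right (-y), its tip 150 mm from the origin; keep clear of it
Not all that is in view belongs to the job. What is shaped like the cast_cube but blue, pink or red is not meant.

How it is judged:
On the way, in this order (a step that is already met when the one before it is completed fails the run):
1. the cube's tray is pushed home, the cylinder's tray not yet drawn out (value of joint cube_tray below 0.006 m and value of joint cyl_tray below 0.04 m), for 0.2 s.
2. the cylinder's tray is drawn out to its stop, the cube's tray still home (value of joint cyl_tray above 0.082 m and value of joint cube_tray below 0.006 m), for 0.2 s.
At the end, for the whole second after the job is handed in: The cube's tray is within 6 mm of home and the cylinder's tray within 8 mm of its front stop, both at rest; both castings stand upright (within 0.1 rad) and still, within 20 mm of the middle of their own pockets (all of step 2 and horizontal distance between cast_cube and cube_pocket below 0.02 m and horizontal distance between cast_cylinder and cyl_pocket below 0.02 m and angle between each of cast_cube, cast_cylinder's own z axis and vertical below 0.1 rad and linear speed of each of cast_cube, cast_cylinder below 0.01 m/s and velocity of joint each of cyl_tray, cube_tray below 0.005 m/s); the robot touches nothing.
It fails at once if a tray's lip is pinched (pressed on its front and back at once) (((contact force between the fingers and cube_tray_c0 above 2 N or contact force between the fingers and cube_tray_c1 above 2 N) and contact force between the fingers and cube_tray_c2 above 2 N) or ((contact force between the fingers and cyl_tray_c0 above 2 N or contact force between the fingers and cyl_tray_c1 above 2 N) and contact force between the fingers and cyl_tray_c2 above 2 N)).
It fails at once if the robot touches a casting (contact force between any of the fingers, the arm and cast_cube above 0.5 N or contact force between any of the fingers, the arm and cast_cylinder above 0.5 N).
It fails at once if a casting is lifted or tipped (height (world z) of any of cast_cube, cast_cylinder above 0.03 m or angle between any of cast_cube, cast_cylinder's own z axis and vertical above 0.35 rad).
It fails at once if a bystander is moved by more than 20 mm (distance of any of timer, jar, tealight from where it was at the start of the episode above 0.02 m).
It also fails if it takes over 48 s, if anything falls off the work surface, if the arm or the gripper's body presses on something with over 40 N, if the wrist force passes 120 N, or if a joint passes its speed limit or range.

## Working session

There is one attempt and no reset: what is moved stays moved. The work goes in short steps, Python scripts to look and compute and a tool call to move; the robot and the scene stay as the last step left them, time stands still between calls to the robot, and variables do not carry over. Pictures are saved under pics/ and viewed, and the job is handed in when it is done.

Besides the shell and the picture viewer there is one more tool, called after "Emit:" by a JSON object that holds its "name" and its "arguments", one argument or row to a line. send_rows: Moves the arm, as the interface text tells. Its arguments: {"type":"object","properties":{"series":{"type":"array","items":{"type":"array","items":{"type":"number"}}},"newtons":{"type":"number"}},"required":["series"]}

```bash
mkdir -p pics; ls
cat > h.py <<'E'
import numpy as np, cv2
from cell import observe, imaging, workorder, robot
def cam(n):
    c=imaging.read_camera(n); h=c["color"].shape[0]
    f=h/2/np.tan(np.radians(c["vfov"])/2)
    c["K"]=np.array([[f,0,c["cx"]],[0,f,c["cy"]],[0,0,1]]); c["d"]=np.array(c["dist_coeffs"],float); return c
def rays(c,uv):
    p=cv2.undistortPoints(np.array(uv,float).reshape(-1,1,2),c["K"],c["d"]).reshape(-1,2)
    return np.c_[p,np.ones(len(p))]
def onplane(c,uv,z):
    r=rays(c,uv)@c["T"][:3,:3].T; o=c["T"][:3,3]; return o+r*((z-o[2])/r[:,2])[:,None]
def cloud(c):
    h,w=c["range_z"].shape; v,u=np.mgrid[:h,:w]
    r=rays(c,np.c_[u.ravel(),v.ravel()])*c["range_z"].ravel()[:,None]
    return (r@c["T"][:3,:3].T+c["T"][:3,3]).reshape(h,w,3)
def save(n,img,s=1.5):
    cv2.imwrite("pics/"+n,cv2.resize(img[:,:,::-1],None,fx=s,fy=s,interpolation=cv2.INTER_CUBIC))
E
python3 - <<'E'
from h import *
print(observe())
for n in ["scene","top","wrist"]:
    c=cam(n); save(n+"0.png",c["color"]); np.savez("/tmp/"+n+"0.npz",**{k:np.array(v) for k,v in c.items()}); print(n,c["vfov"],c["T"].round(3).tolist(),c["dist_coeffs"])
E
```

```text
pics
{'time': 0.0, 'qpos': array([-1.44298605e+00,  3.42730689e-01,  1.52503905e+00, -3.56640020e-05,
        1.27538641e+00, -1.45977211e-01]), 'qvel': array([3.19140258e-05, 1.14986527e-03, 1.31959907e-03, 1.19593069e-03,
       2.29037865e-04, 9.28447358e-04]), 'joint_efforts': array([ 1.17280113e-03, -4.31239522e+01, -2.44218636e+01,  7.18871481e-02,
        5.60763048e-02, -1.26902819e-04]), 'tool_pos': array([ 0.14191823, -0.50502279,  0.22603314]), 'tool_rot': array([-3.14004083e+00, -1.93684828e-04,  2.73797751e-01]), 'contact_force': array([-0.49502006, -0.17573677, -0.78687855]), 'torque': array([-0.0221838 ,  0.01575277, -0.00350926]), 'opening': 0.09178045538041317}
scene 43.30147563433085 [[-0.862, -0.197, 0.466, 0.06], [-0.506, 0.336, -0.794, 0.683], [-0.001, -0.921, -0.39, 0.454], [0.0, 0.0, 0.0, 1.0]] [-0.12869851  0.          0.          0.          0.        ]
top 47.48830465914791 [[0.023, -0.993, 0.114, 0.381], [-0.999, -0.026, -0.019, -0.066], [0.022, -0.114, -0.993, 1.178], [0.0, 0.0, 0.0, 1.0]] [-0.02247246  0.          0.          0.          0.        ]
wrist 63.207592607135695 [[0.272, -0.925, -0.265, 0.214], [-0.962, -0.261, -0.074, -0.486], [-0.001, 0.275, -0.961, 0.384], [0.0, 0.0, 0.0, 1.0]] [-0.08594211  0.          0.          0.          0.        ]
```

View pics/scene0.png

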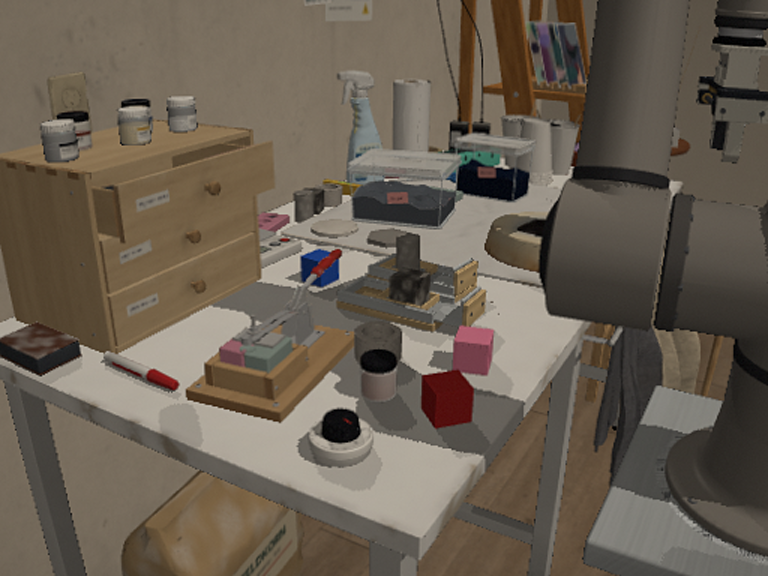

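View pics/top0.png

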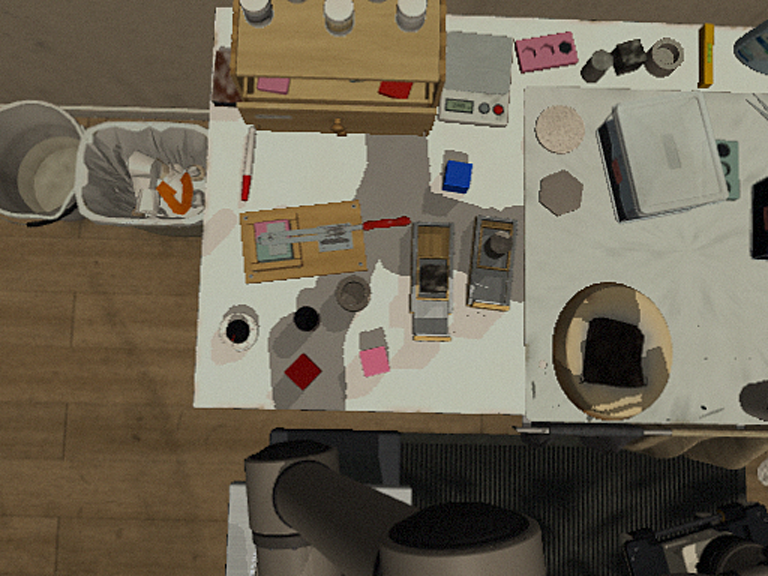

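View pics/wrist0.png

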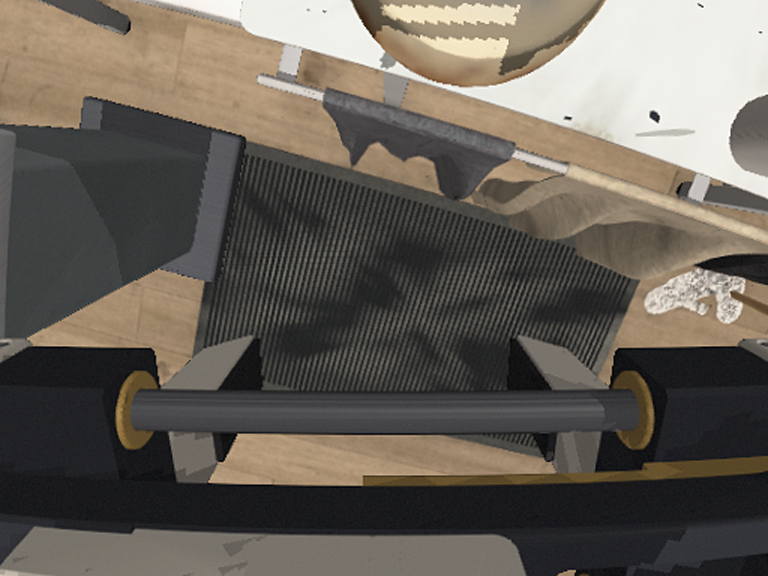

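The scene and top views show two slides. In the top view the left one (~432,280) holds a dark mottled cube at (434,278). The right one (~493,262) holds the grey cylinder at (496,243). The other cubes are blue (457,176), pink (374,360) and red (303,371), so they are not meant. I'll confirm in an enlarged crop and measure.

Run:
```python
from h import *
c=dict(np.load("/tmp/top0.npz")); 
img=c["color"][130:240,265:355]
save("crop_top.png",img,6)
P=cloud(c); np.save("/tmp/P.npy",P)
s=dict(np.load("/tmp/scene0.npz")); save("crop_scene.png",s["color"][145:225,215:335],6)
# lip points: z between .045 and .062 in region
for nm,Q in(("top",P),("scene",cloud(s))):
    Z=Q[...,2]; m=(Q[...,0]>.3)&(Q[...,0]<.7)&(Q[...,1]>-.35)&(Q[...,1]<0)
    for lo,hi in((.046,.052),(.052,.062),(.062,.07),(.07,.09)):
        k=m&(Z>lo)&(Z<hi); n,l,st,ce=cv2.connectedComponentsWithStats(k.astype(np.uint8))
        for i in range(1,n):
            if st[i,4]>4:
                q=Q[l==i]; print(nm,lo,hi,st[i].tolist(),q.mean(0).round(4),q.min(0).round(3),q.max(0).round(3))
```

```text
top 0.046 0.052 [307, 117, 4, 5, 8] [ 0.6946 -0.2353  0.047 ] [ 0.688 -0.241  0.046] [ 0.699 -0.233  0.049]
top 0.046 0.052 [299, 119, 7, 5, 12] [ 0.6876 -0.218   0.0474] [ 0.682 -0.227  0.046] [ 0.693 -0.212  0.049]
top 0.046 0.052 [310, 120, 3, 6, 8] [ 0.6831 -0.2436  0.0476] [ 0.677 -0.247  0.046] [ 0.691 -0.241  0.051]
top 0.046 0.052 [325, 167, 6, 4, 6] [ 0.5595 -0.2877  0.0497] [ 0.557 -0.294  0.048] [ 0.565 -0.281  0.052]
top 0.046 0.052 [290, 194, 8, 1, 8] [ 0.4914 -0.1991  0.049 ] [ 0.491 -0.208  0.048] [ 0.492 -0.19   0.05 ]
top 0.046 0.052 [315, 201, 25, 6, 50] [ 0.4683 -0.2866  0.0497] [ 0.463 -0.319  0.046] [ 0.475 -0.255  0.052]
top 0.046 0.052 [277, 223, 23, 5, 52] [ 0.41   -0.1887  0.0497] [ 0.406 -0.214  0.047] [ 0.416 -0.157  0.052]
top 0.046 0.052 [244, 231, 12, 16, 33] [ 0.3743 -0.0839  0.0476] [ 0.354 -0.101  0.046] [ 0.393 -0.073  0.05 ]
top 0.046 0.052 [253, 233, 5, 7, 15] [ 0.3789 -0.1006  0.0471] [ 0.373 -0.107  0.046] [ 0.388 -0.096  0.048]
top 0.046 0.052 [239, 234, 6, 3, 9] [ 0.3824 -0.0652  0.0475] [ 0.379 -0.073  0.046] [ 0.385 -0.06   0.049]
top 0.046 0
[... 2600 characters left out ...]
.212  0.052] [ 0.418 -0.158  0.056]
scene 0.052 0.062 [199, 203, 9, 9, 38] [ 0.5755 -0.0149  0.0571] [ 0.572 -0.029  0.052] [ 0.578 -0.001  0.061]
scene 0.062 0.07 [264, 161, 16, 5, 48] [ 0.5685 -0.2857  0.0659] [ 0.554 -0.3    0.062] [ 0.589 -0.279  0.07 ]
scene 0.062 0.07 [275, 180, 5, 5, 8] [ 0.5074 -0.1973  0.0624] [ 0.499 -0.207  0.062] [ 0.513 -0.186  0.063]
scene 0.062 0.07 [191, 199, 17, 9, 68] [ 0.5838 -0.0109  0.0663] [ 0.574 -0.027  0.062] [ 0.599 -0.     0.07 ]
scene 0.07 0.09 [264, 155, 16, 8, 110] [ 0.5728 -0.2941  0.0752] [ 0.555 -0.319  0.07 ] [ 0.592 -0.275  0.078]
scene 0.07 0.09 [193, 178, 26, 25, 147] [ 0.5883 -0.033   0.0812] [ 0.58  -0.095  0.07 ] [ 0.598 -0.001  0.09 ]
```

View pics/crop_top.png

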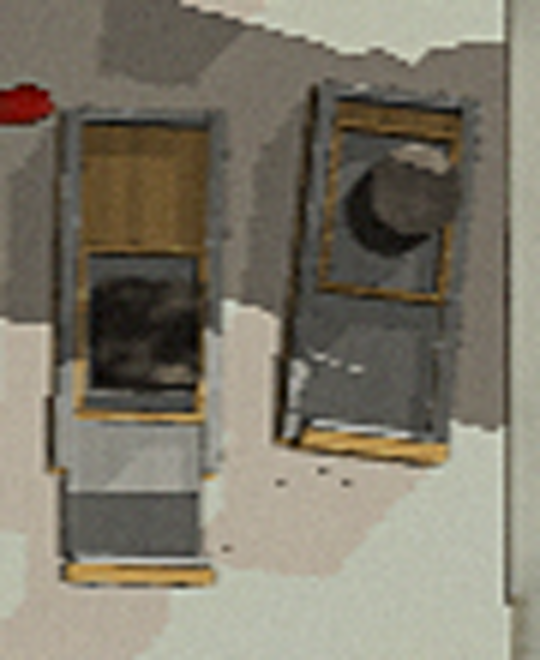

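View pics/crop_scene.png

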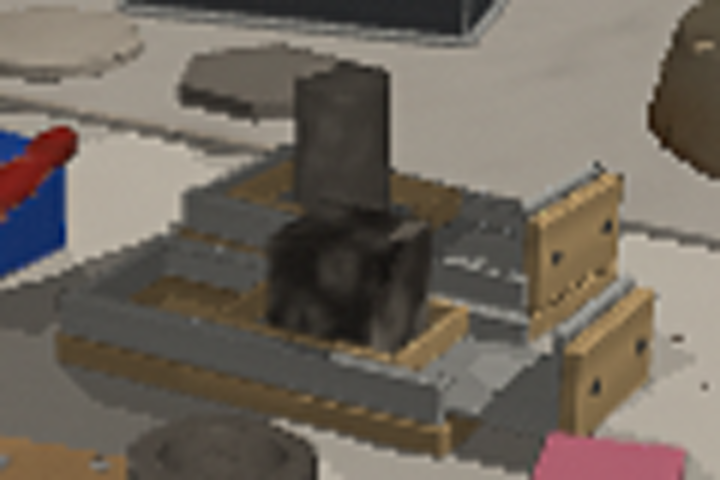

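The crop confirms it: the left slide holds the mottled grey-black cube with its tray part-way out, and the right slide holds the cylinder with its tray near home. Next I'll measure the axes and lip lines.

```bash
cat > meas.py <<'E'
from h import *
def lips(c,Q,boxes):
    out={}
    for k,(x0,x1,y0,y1) in boxes.items():
        m=(Q[...,0]>x0)&(Q[...,0]<x1)&(Q[...,1]>y0)&(Q[...,1]<y1)&(Q[...,2]>.0525)&(Q[...,2]<.060)
        v,u=np.nonzero(m); p=onplane(c,np.c_[u,v],.056)[:,:2]
        vx,vy,x,y=cv2.fitLine(p.astype(np.float32),cv2.DIST_HUBER,0,.01,.01).ravel()
        if vy>0: vx,vy=-vx,-vy
        t=(p-[x,y])@[vx,vy]; mid=np.array([x,y])+np.array([vx,vy])*(t.min()+t.max())/2
        # slide x axis is perp: rotate lip dir (-y) by +90 -> +x
        out[k]=(mid.round(4),"yaw",round(float(np.arctan2(vx,-vy)),3),"len",round(float(np.ptp(t)),4),len(p))
    return out
E
python3 - <<'E'
from meas import *
B={"cube":(.395,.43,-.225,-.145),"cyl":(.455,.485,-.33,-.245)}
for n in("top","scene"):
    c=dict(np.load(f"/tmp/{n}0.npz")); Q=cloud(c); print(n,lips(c,Q,B))
c=dict(np.load("/tmp/top0.npz")); Q=cloud(c); Z=Q[...,2]
# rail sides
for k,(x0,x1,y0,y1) in {"cube":(.47,.6,-.25,-.13),"cyl":(.50,.61,-.36,-.235)}.items():
    m=(Q[...,0]>x0)&(Q[...,0]<x1)&(Q[...,1]>y0)&(Q[...,1]<y1)&(Z>.021)&(Z<.034)
    L=[];R=[]
    for r in np.unique(np.nonzero(m)[0]):
        u=np.nonzero(m[r])[0]
        L.append((u[0]-.5,r)); R.append((u[-1]+.5,r))
    for E in(L,R):
        p=onplane(c,E,.028)[:,:2]; vx,vy,x,y=cv2.fitLine(p.astype(np.float32),cv2.DIST_HUBER,0,.003,.01).ravel()
        if vx<0: vx,vy=-vx,-vy
        print(k,"yaw",np.arctan2(vy,vx).round(3),"y at x=.5",round(y+(0.5-x)*vy/vx,4), "res",np.std((p-[x,y])@[-vy,vx]).round(4))
E
```

```text
top {'cube': (array([ 0.4153, -0.1838]), 'yaw', -0.005, 'len', 0.0591, 53), 'cyl': (array([ 0.4729, -0.2857]), 'yaw', -0.114, 'len', 0.0582, 63)}
scene {'cube': (array([ 0.4128, -0.1799]), 'yaw', -0.017, 'len', 0.0565, 32), 'cyl': (array([ 0.4708, -0.2816]), 'yaw', -0.092, 'len', 0.0559, 23)}
cube yaw -0.01 y at x=.5 -0.1486 res 0.0094
cube yaw 0.01 y at x=.5 -0.2228 res 0.009
cyl yaw -0.096 y at x=.5 -0.2514 res 0.0152
cyl yaw -0.119 y at x=.5 -0.3261 res 0.0126
```

Both lip lengths come out at 56–59 mm against the 60 mm given, and the heights are 55–56 mm. Cube lip: about (0.414, -0.183), yaw ≈ -0.01. Cylinder lip: about (0.472, -0.285), yaw ≈ -0.11. Plan: with the fingers shut and the jaws across the slide, go down in front of the cube tray's facing and push it home.

Emit:
{"name": "send_rows", "arguments": {
  "series": [
    [0,0,0,0,0,0.095,1],
    [0,0,0,0,0,0.095,1],
    [0,0,0,0,0,0.095,1],
    [0.02,-0.03,0,0,0,0,1],
    [0.02,-0.03,0,0,0,0,1]
  ],
  "newtons": 10
}}

```text
time: 0.57
tool_pos: [0.1823, -0.4458, 0.2259]
tool_rot: [-3.141, 0.0, -0.015]
contact_force: [0.6, 0.1, 0.9]
opening: 0.0632
```

Emit:
{"name": "send_rows", "arguments": {
  "series": [
    [0.022,-0.032,0,0,0,0,1],
    [0.022,-0.032,0,0,0,0,1],
    [0.022,-0.032,0,0,0,0,1],
    [0.022,-0.032,0,0,0,0,1],
    [0.022,-0.032,0,0,0,0,1]
  ]
}}

```text
time: 0.98
tool_pos: [0.295, -0.2854, 0.2267]
tool_rot: [-3.142, -0.0, -0.012]
contact_force: [0.9, -1.0, 0.1]
opening: 0.0297
```

Emit:
{"name": "send_rows", "arguments": {
  "series": [
    [0.0175,-0.0255,0,0,0,0,1],
    [0.0175,-0.0255,0,0,0,0,1],
    [0.0175,-0.0255,0,0,0,0,1],
    [0.0175,-0.0255,0,0,0,0,1],
    [0,0,0.02,0,0,0,1]
  ]
}}

```text
time: 1.4
tool_pos: [0.3692, -0.1834, 0.2091]
tool_rot: [3.139, -0.006, -0.007]
contact_force: [-0.5, -0.3, 0.1]
opening: 0.001
```

Emit:
{"name": "send_rows", "arguments": {
  "series": [
    [0,0,0.02,0,0,0,1],
    [0,0,0.02,0,0,0,1],
    [0,0,0.02,0,0,0,1],
    [0,0,0.02,0,0,0,1],
    [0,0,0,0,0,0,1]
  ]
}}

```text
time: 1.82
tool_pos: [0.3636, -0.1844, 0.1238]
tool_rot: [-3.138, 0.005, -0.011]
contact_force: [-1.4, 0.5, -0.5]
opening: 0.0005
```

Now I'll check the wrist picture before going down.

Run:
```python
from h import *
s=observe(); print(s["tool_pos"].round(4),s["tool_rot"].round(4))
c=cam("wrist"); save("wrist1.png",c["color"],1.5); c=cam("top"); save("top1.png",c["color"][130:270,220:360],5)
```

```text
[ 0.3636 -0.1844  0.1238] [-3.1376  0.0055 -0.0111]
```

View pics/wrist1.png

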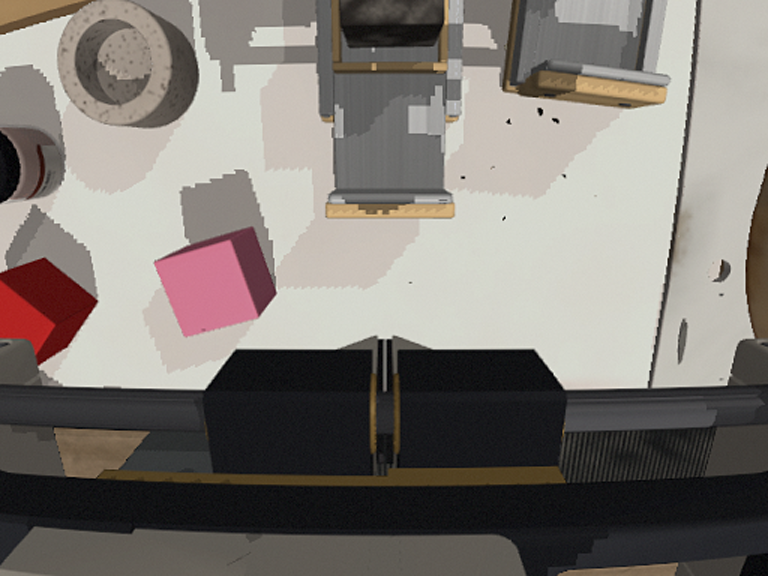

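View pics/top1.png

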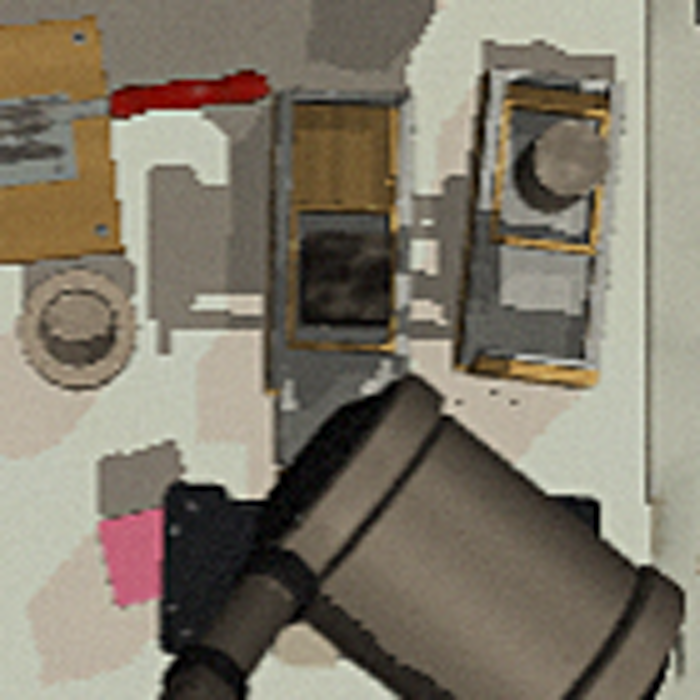

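The wrist view shows the shut fingers at (385,~350), centred on the cube tray's lip at (390,205) and clear of it. I'll go down now.

Emit:
{"name": "send_rows", "arguments": {
  "series": [
    [0,0,0.025,0,0,0,1],
    [0,0,0.025,0,0,0,1],
    [0,0,0.025,0,0,0,1],
    [0,0,0.015,0,0,0,1],
    [0,0,0,0,0,0,1]
  ]
}}

```text
time: 2.33
tool_pos: [0.365, -0.1856, 0.0357]
tool_rot: [-3.14, 0.002, -0.011]
contact_force: [-1.0, 0.5, 1.1]
opening: 0.0004
```

Emit:
{"name": "send_rows", "arguments": {
  "series": [
    [0.005,0,0,0,0,0,1],
    [0.005,0,0,0,0,0,1],
    [0.005,0,0,0,0,0,1],
    [0.005,0,0,0,0,0,1],
    [0.005,0,0,0,0,0,1]
  ]
}}

```text
time: 2.75
tool_pos: [0.3918, -0.1866, 0.0376]
tool_rot: [3.14, -0.002, -0.011]
contact_force: [0.3, -0.1, -0.5]
opening: 0.0003
```

Emit:
{"name": "send_rows", "arguments": {
  "series": [
    [0.005,0,0,0,0,0,1],
    [0.005,0,0,0,0,0,1],
    [0.005,0,0,0,0,0,1],
    [0.005,0,0,0,0,0,1],
    [0.005,0,0,0,0,0,1]
  ]
}}

```text
time: 3.17
tool_pos: [0.4158, -0.1863, 0.0366]
tool_rot: [-3.141, 0.001, -0.011]
contact_force: [-1.8, -0.7, 1.7]
opening: 0.0006
```

Emit:
{"name": "send_rows", "arguments": {
  "series": [
    [0.004,0,0,0,0,0,1],
    [0.004,0,0,0,0,0,1],
    [0.004,0,0,0,0,0,1],
    [0.004,0,0,0,0,0,1],
    [0.004,0,0,0,0,0,1]
  ]
}}

```text
time: 3.58
tool_pos: [0.4358, -0.1866, 0.0366]
tool_rot: [-3.141, 0.0, -0.011]
contact_force: [-2.4, 1.9, 2.0]
opening: 0.0005
```

Run:
```python
from h import *
c=cam("wrist"); save("wrist2.png",c["color"],1.5); c=cam("scene"); save("scene2.png",c["color"][130:250,200:360],5)
```

```text
(no output)
```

View pics/wrist2.png

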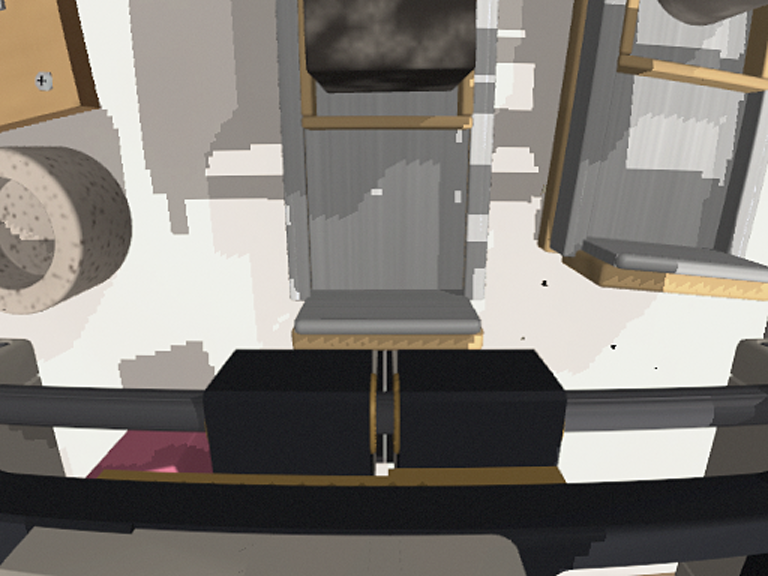

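View pics/scene2.png

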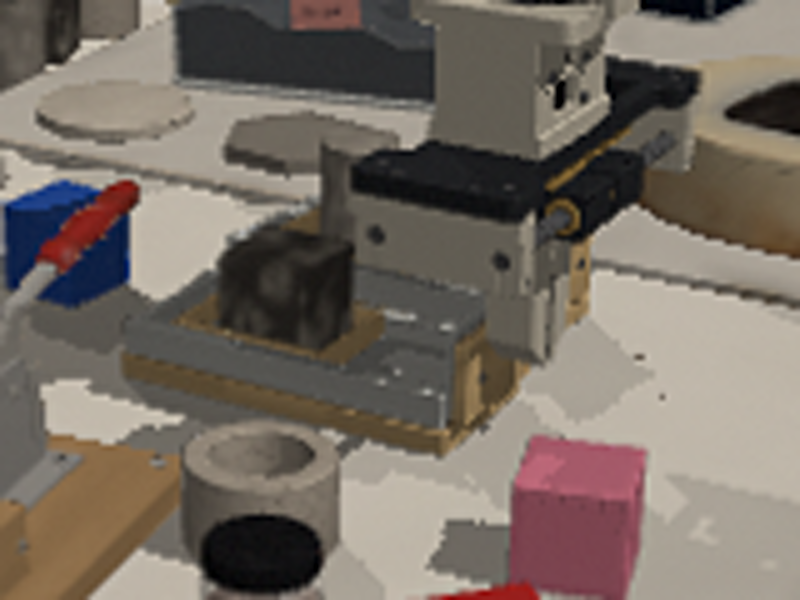

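The tray is following the fingers and the cube still stands in its pocket. Room is left behind the pocket, so I'll keep pushing until the force rises.

Emit:
{"name": "send_rows", "arguments": {
  "series": [
    [0.003,0,0,0,0,0,1],
    [0.003,0,0,0,0,0,1],
    [0.003,0,0,0,0,0,1],
    [0.003,0,0,0,0,0,1],
    [0.002,0,0,0,0,0,1]
  ]
}}

```text
time: 4.1
tool_pos: [0.4483, -0.1869, 0.0366]
tool_rot: [-3.141, 0.003, -0.01]
contact_force: [-14.9, -4.4, 10.5]
opening: 0.0004
```

Emit:
{"name": "send_rows", "arguments": {
  "series": [
    [0.002,0,0,0,0,0,1],
    [0.002,0,0,0,0,0,1],
    [0.002,0,0,0,0,0,1],
    [0.002,0,0,0,0,0,1]
  ]
}}

```text
time: 4.43
tool_pos: [0.4485, -0.1867, 0.0366]
tool_rot: [-3.139, 0.019, -0.008]
contact_force: [-46.8, -13.4, 33.4]
opening: 0.0003
```

The tray is on its stop: the position stayed at 0.4485 while the force rose. I'll back straight off and look.

Emit:
{"name": "send_rows", "arguments": {
  "series": [
    [-0.004,0,0,0,0,0,1],
    [-0.004,0,0,0,0,0,1],
    [-0.006,0,0,0,0,0,1],
    [-0.012,0,0,0,0,0,1],
    [-0.015,0,0,0,0,0,1]
  ]
}}

```text
time: 4.85
tool_pos: [0.4175, -0.1869, 0.0369]
tool_rot: [3.14, -0.002, -0.011]
contact_force: [0.3, 0.0, 0.8]
opening: 0.0005
```

Emit:
{"name": "send_rows", "arguments": {
  "series": [
    [0,0,-0.025,0,0,0,1],
    [0,0,-0.035,0,0,0,1],
    [0,0,-0.04,0,0,0,1],
    [0,0,-0.02,0,0,0,1],
    [0,0,0,0,0,0,1]
  ]
}}

```text
time: 5.27
tool_pos: [0.4196, -0.1881, 0.1615]
tool_rot: [3.136, -0.009, -0.011]
contact_force: [0.6, -0.3, -0.1]
opening: 0.0005
```

Run:
```python
from meas import *
c=cam("wrist"); save("wrist3.png",c["color"],1.5); B={"cube":(.44,.49,-.225,-.145),"cyl":(.445,.50,-.33,-.245)}
print(lips(c,cloud(c),B)); d=cam("scene"); Q=cloud(d); print(lips(d,Q,B)); save("scene3.png",d["color"][130:250,200:360],5)
```

```text
{'cube': (array([ 0.47 , -0.189]), 'yaw', -0.02, 'len', 0.0579, 413), 'cyl': (array([ 0.4756, -0.2894]), 'yaw', -0.089, 'len', 0.0598, 418)}
{'cube': (array([ 0.4651, -0.1811]), 'yaw', -0.01, 'len', 0.0578, 30), 'cyl': (array([ 0.4709, -0.2817]), 'yaw', -0.111, 'len', 0.0559, 23)}
```

View pics/wrist3.png

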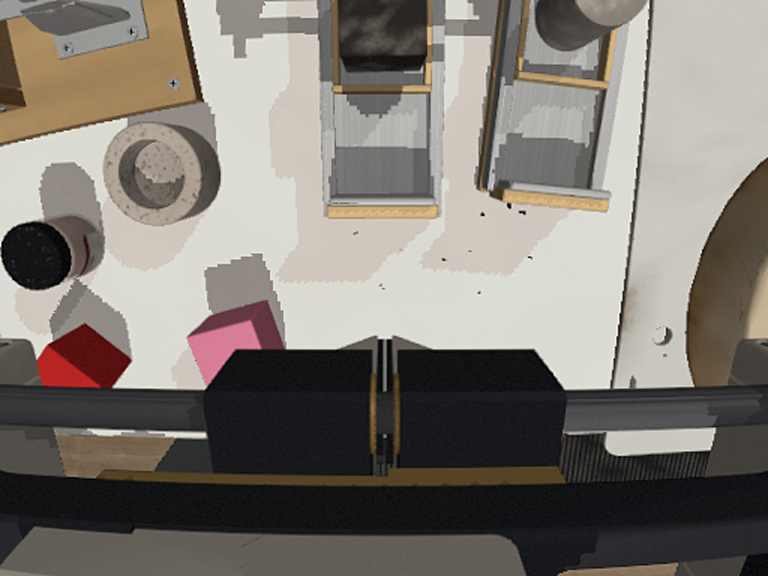

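View pics/scene3.png

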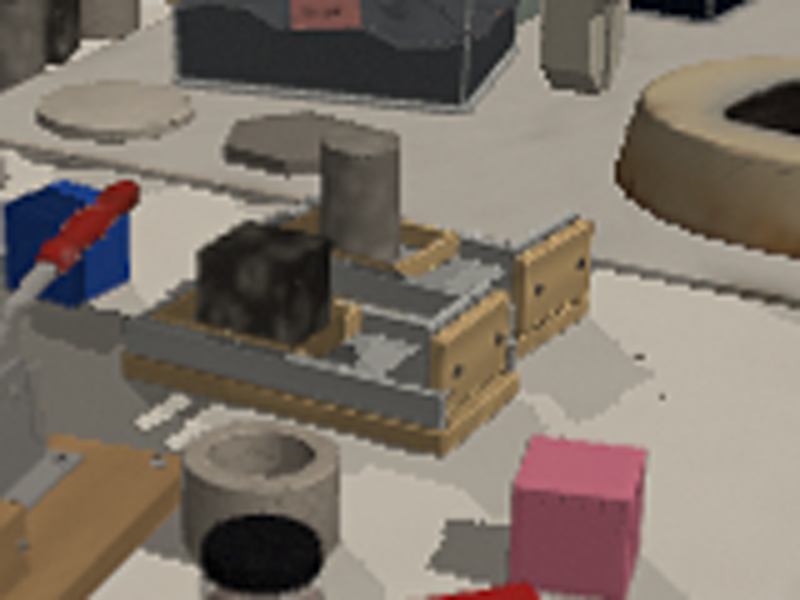

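The cube tray is home. By contact its lip is at x ≈ 0.468 and the cameras give 0.465–0.470. The cube stands in its pocket and the cylinder tray hasn't moved. Next is the spot above the bare floor behind the cylinder's lip, target TCP (0.506, -0.2905), yaw -0.105.

Emit:
{"name": "send_rows", "arguments": {
  "series": [
    [0,0,0,0,0,0.094,1],
    [0.024,0.023,0,0,0,0,1],
    [0.024,0.023,0,0,0,0,1],
    [0.024,0.023,0,0,0,0,1],
    [0.024,0.023,0,0,0,0,1]
  ]
}}

```text
time: 5.78
tool_pos: [0.5028, -0.2886, 0.1547]
tool_rot: [-3.14, 0.002, -0.105]
contact_force: [0.8, -0.1, 0.4]
opening: 0.0002
```

Emit:
{"name": "send_rows", "arguments": {
  "series": [
    [0,0,0.02,0,0,0,1],
    [0,0,0.02,0,0,0,1],
    [0,0,0.015,0,0,0,1],
    [0,0,0,0,0,0,1]
  ]
}}

```text
time: 6.12
tool_pos: [0.5, -0.2863, 0.0963]
tool_rot: [-3.137, 0.008, -0.105]
contact_force: [-1.1, 1.4, 0.1]
opening: 0.0003
```

Run:
```python
from meas import *
s=observe(); print(s["tool_pos"].round(4),s["tool_rot"].round(4))
c=cam("wrist"); save("wrist4.png",c["color"],1.5); c=cam("scene"); save("scene4.png",c["color"][130:250,200:360],5);c=cam("top"); save("top4.png",c["color"][120:240,240:400],5)
```

```text
[ 0.5    -0.2863  0.0963] [-3.1366  0.008  -0.1053]
```

View pics/wrist4.png

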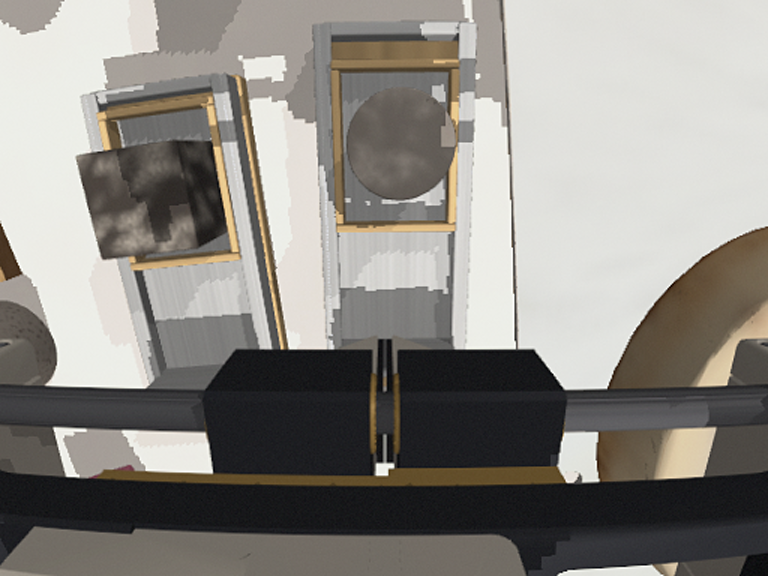

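View pics/scene4.png

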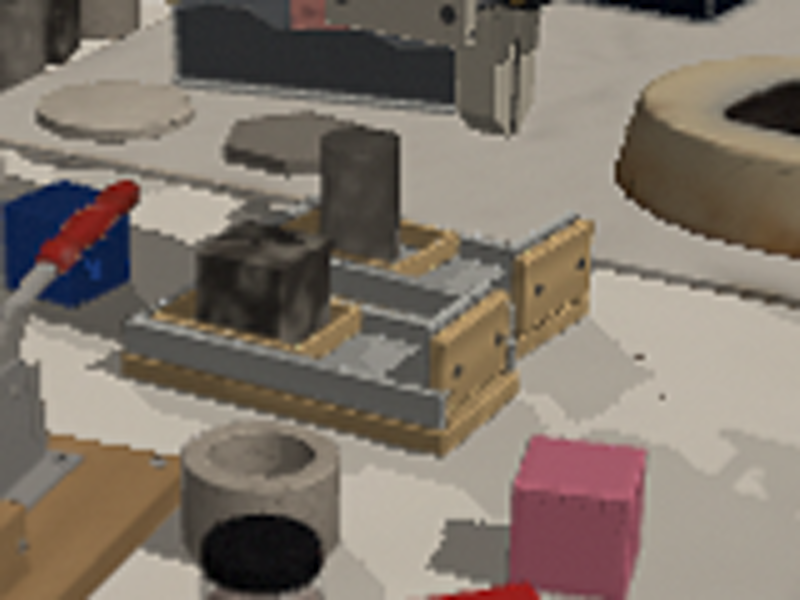

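The wrist view shows the cylinder slide standing upright in the picture, its rails centred at x ≈ 395 and the fingers at 385. So the yaw is right and the sideways offset is about 4 mm. I'll shift a little and go down behind the lip.

Emit:
{"name": "send_rows", "arguments": {
  "series": [
    [0.006,0.004,0,0,0,0,1],
    [0,0,0,0,0,0,1],
    [0,0,0.01,0,0,0,1],
    [0,0,0.01,0,0,0,1],
    [0,0,0,0,0,0,1]
  ]
}}

```text
time: 6.68
tool_pos: [0.5067, -0.2918, 0.0793]
tool_rot: [-3.14, 0.003, -0.105]
contact_force: [-0.8, -0.1, -0.5]
opening: 0.0005
```

Emit:
{"name": "send_rows", "arguments": {
  "series": [
    [0,0,0.01,0,0,0,1],
    [0,0,0.01,0,0,0,1],
    [0,0,0.01,0,0,0,1],
    [0,0,0.008,0,0,0,1],
    [0,0,0,0,0,0,1]
  ]
}}

```text
time: 7.1
tool_pos: [0.5068, -0.2919, 0.0413]
tool_rot: [-3.14, 0.003, -0.105]
contact_force: [-0.3, 0.3, 0.2]
opening: 0.0008
```

Run:
```python
from meas import *
s=observe(); print(s["tool_pos"].round(4),s["tool_rot"].round(4),s["contact_force"])
c=cam("wrist"); save("wrist5.png",c["color"],1.5); c=cam("scene"); save("scene5.png",c["color"][130:250,200:360],5)
```

```text
[ 0.5068 -0.2919  0.0413] [-3.1397  0.0034 -0.1053] [-0.26911899  0.33231035  0.2034565 ]
```

View pics/scene5.png

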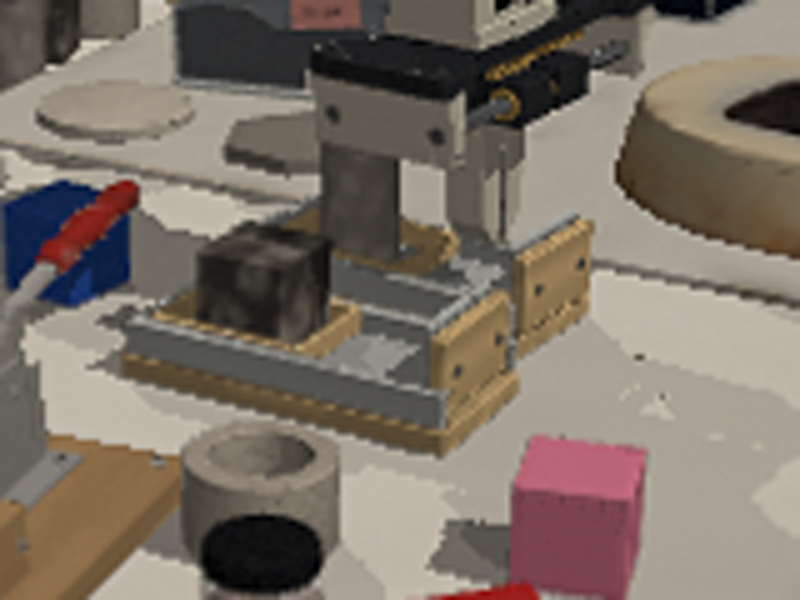

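View pics/wrist5.png

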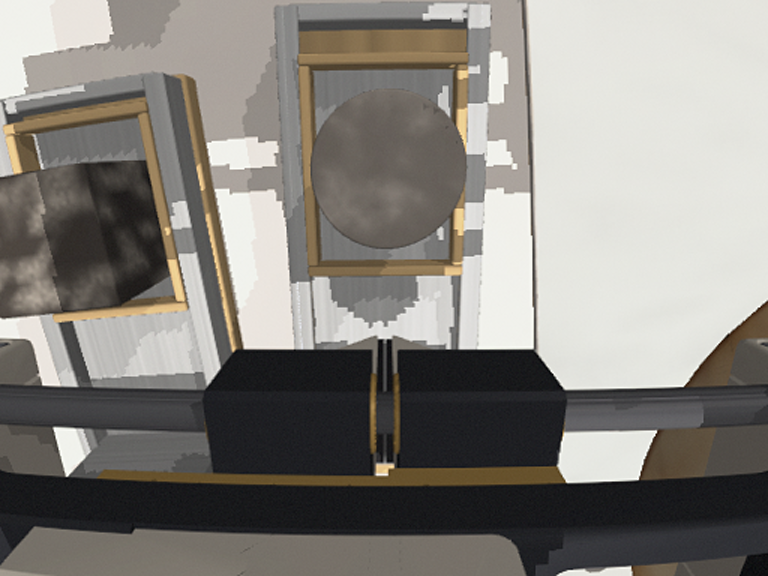

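The scene view shows the fingertips standing behind the cylinder's lip at about (490,235), and the gripper's body is above the cylinder. I'll go 6 mm lower and draw the tray out.

Emit:
{"name": "send_rows", "arguments": {
  "series": [
    [0,0,0.006,0,0,0,1],
    [-0.005,0,0,0,0,0,1],
    [-0.004,0,0,0,0,0,1],
    [-0.003,0,0,0,0,0,1],
    [-0.003,0,0,0,0,0,1]
  ]
}}

```text
time: 7.62
tool_pos: [0.4926, -0.2912, 0.038]
tool_rot: [3.141, -0.0, -0.105]
contact_force: [0.2, -0.1, 1.0]
opening: 0.0002
```

Emit:
{"name": "send_rows", "arguments": {
  "series": [
    [-0.003,0,0,0,0,0,1],
    [-0.003,0,0,0,0,0,1],
    [-0.003,0,0,0,0,0,1],
    [-0.003,0,0,0,0,0,1],
    [-0.003,0,0,0,0,0,1]
  ]
}}

```text
time: 8.03
tool_pos: [0.4782, -0.2898, 0.038]
tool_rot: [3.141, -0.001, -0.105]
contact_force: [1.9, -0.9, 0.6]
opening: 0.0003
```

Emit:
{"name": "send_rows", "arguments": {
  "series": [
    [-0.004,0,0,0,0,0,1],
    [-0.004,0,0,0,0,0,1],
    [-0.004,0,0,0,0,0,1],
    [-0.004,0,0,0,0,0,1],
    [-0.004,0,0,0,0,0,1]
  ]
}}

```text
time: 8.45
tool_pos: [0.4579, -0.2877, 0.0379]
tool_rot: [3.141, -0.0, -0.105]
contact_force: [1.7, -1.1, 1.7]
opening: 0.0005
```

Run:
```python
from meas import *
c=cam("wrist"); save("wrist6.png",c["color"],1.5); c=cam("scene"); save("scene6.png",c["color"][130:250,200:360],5)
```

```text
(no output)
```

View pics/scene6.png

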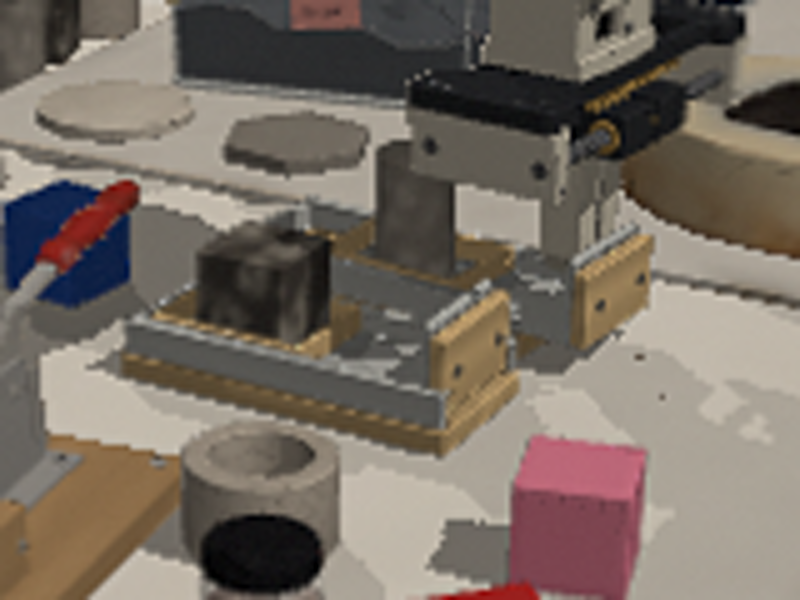

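View pics/wrist6.png

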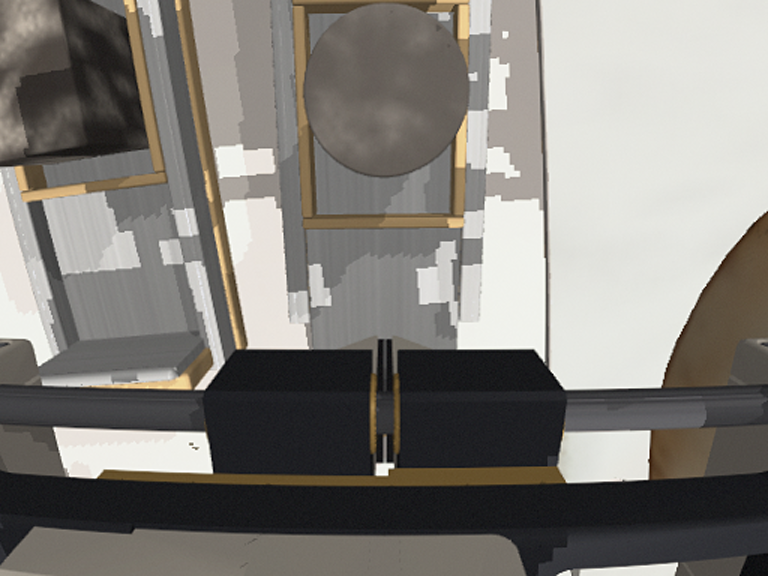

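The tray is following by its lip and is about 25 mm out. The bowl on the right could be near the gripper's body, so I'll check its extent before going on.

Run:
```python
from h import *
c=dict(np.load("/tmp/top0.npz"));Q=cloud(c);m=(Q[...,1]<-.36)&(Q[...,1]>-.7)&(Q[...,0]>.25)&(Q[...,0]<.6)&(Q[...,2]>.03)
q=Q[m];print(q.min(0),q.max(0),m.sum()); k=q[:,2]>.06; print(q[k].min(0) if k.any() else 0,q[k].max(0))
```

```text
[ 0.27505305 -0.59719196  0.03004122] [ 0.51699644 -0.40159897  0.07415583] 5699
[ 0.28311653 -0.59707323  0.06002348] [ 0.5083794  -0.41047009  0.07415583]
```

The bowl is 74 mm high and starts at y = -0.40. The gripper's body is above 100 mm and reaches only to about -0.385, so it is clear. I'll go on drawing.

Emit:
{"name": "send_rows", "arguments": {
  "series": [
    [-0.004,0,0,0,0,0,1],
    [-0.004,0,0,0,0,0,1],
    [-0.004,0,0,0,0,0,1],
    [-0.004,0,0,0,0,0,1],
    [-0.004,0,0,0,0,0,1]
  ]
}}

```text
time: 8.97
tool_pos: [0.4378, -0.2853, 0.0376]
tool_rot: [3.142, 0.0, -0.105]
contact_force: [1.3, -0.9, -0.8]
opening: 0.0007
```

Emit:
{"name": "send_rows", "arguments": {
  "series": [
    [-0.004,0,0,0,0,0,1],
    [-0.004,0,0,0,0,0,1],
    [-0.004,0,0,0,0,0,1],
    [-0.004,0,0,0,0,0,1],
    [-0.004,0,0,0,0,0,1]
  ]
}}

```text
time: 9.38
tool_pos: [0.418, -0.2833, 0.0377]
tool_rot: [3.141, -0.0, -0.105]
contact_force: [1.9, -0.5, -0.7]
opening: 0.0007
```

Emit:
{"name": "send_rows", "arguments": {
  "series": [
    [-0.003,0,0,0,0,0,1],
    [-0.003,0,0,0,0,0,1],
    [-0.002,0,0,0,0,0,1],
    [-0.002,0,0,0,0,0,1],
    [-0.002,0,0,0,0,0,1]
  ]
}}

```text
time: 9.8
tool_pos: [0.4064, -0.2821, 0.0378]
tool_rot: [3.141, -0.0, -0.105]
contact_force: [1.4, -1.4, -1.2]
opening: 0.0006
```

Emit:
{"name": "send_rows", "arguments": {
  "series": [
    [-0.002,0,0,0,0,0,1],
    [-0.002,0,0,0,0,0,1],
    [-0.002,0,0,0,0,0,1],
    [-0.002,0,0,0,0,0,1]
  ]
}}

```text
time: 10.13
tool_pos: [0.4052, -0.2823, 0.0382]
tool_rot: [3.139, -0.014, -0.108]
contact_force: [39.1, 6.3, -21.8]
opening: 0.0004
```

Emit:
{"name": "send_rows", "arguments": {
  "series": [
    [-0.002,0,0,0,0,0,1],
    [-0.002,0,0,0,0,0,1],
    [-0.002,0,0,0,0,0,1]
  ]
}}

```text
time: 10.38
tool_pos: [0.405, -0.2825, 0.0384]
tool_rot: [3.136, -0.025, -0.11]
contact_force: [67.6, 11.7, -38.0]
opening: 0.0005
```

The tray is on its front stop: the TCP stayed at 0.405 as the force rose. I'll ease off, let the fingers leave the lip, and lift out.

Emit:
{"name": "send_rows", "arguments": {
  "series": [
    [0.005,0,0,0,0,0,1],
    [0.005,0,0,0,0,0,1],
    [0.006,0,0,0,0,0,1],
    [0.006,0,0,0,0,0,1],
    [0.005,0,0,0,0,0,1]
  ]
}}

```text
time: 10.8
tool_pos: [0.4192, -0.2831, 0.0376]
tool_rot: [-3.141, 0.001, -0.105]
contact_force: [-0.2, -0.3, 0.2]
opening: 0.0004
```

Run:
```python
from meas import *
s=observe(); print(s["tool_pos"].round(4),s["tool_rot"].round(4),s["contact_force"].round(1))
c=cam("wrist"); save("wrist7.png",c["color"],1.5)
```

```text
[ 0.4192 -0.2831  0.0376] [-3.1409e+00  1.3000e-03 -1.0530e-01] [-0.2 -0.3  0.2]
```

View pics/wrist7.png

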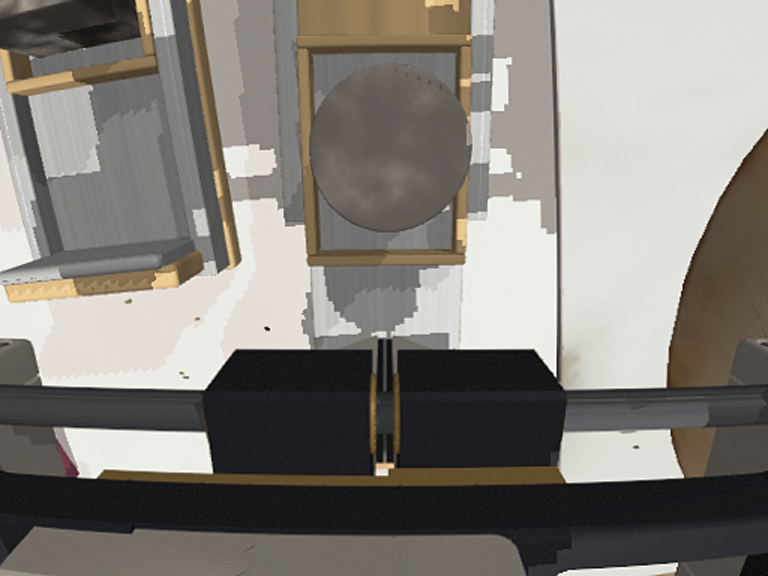

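Emit:
{"name": "send_rows", "arguments": {
  "series": [
    [0,0,-0.015,0,0,0,1],
    [0,0,-0.025,0,0,0,1],
    [0,0,-0.03,0,0,0,1],
    [0,0,-0.04,0,0,0,1],
    [0,0,-0.04,0,0,0,1]
  ]
}}

```text
time: 11.27
tool_pos: [0.4183, -0.2828, 0.1888]
tool_rot: [-3.14, 0.002, -0.106]
contact_force: [0.9, -1.2, 0.2]
opening: 0.0005
```

Emit:
{"name": "send_rows", "arguments": {
  "series": [
    [0,0,-0.04,0,0,0,1],
    [-0.03,0,-0.02,0,0,0,1],
    [-0.03,0,0,0,0,0,1],
    [0,0,0,0,0,0,1],
    [0,0,0,0,0,0,1]
  ]
}}

```text
time: 11.68
tool_pos: [0.3585, -0.2769, 0.2483]
tool_rot: [3.141, -0.0, -0.107]
contact_force: [0.6, -0.0, -0.1]
opening: 0.0006
```

Run:
```python
from meas import *
s=observe(); print(s["time"],s["tool_pos"].round(4),s["contact_force"].round(1))
B={"cube":(.44,.49,-.225,-.145),"cyl":(.36,.41,-.32,-.235)}
for n in("wrist","scene"):
    c=cam(n); Q=cloud(c); save(n+"8.png",c["color"],1.5)
    try: print(n,lips(c,Q,B))
    except Exception as e: print(n,e)
    for k,(lo,hi,b) in {"cyl":(.07,.085,(.44,.54,-.35,-.24)),"cube":(.058,.07,(.5,.64,-.24,-.14))}.items():
        m=(Q[...,0]>b[0])&(Q[...,0]<b[1])&(Q[...,1]>b[2])&(Q[...,1]<b[3])&(Q[...,2]>lo)&(Q[...,2]<hi); q=Q[m]
        if len(q): print(n,k,len(q),((q.min(0)+q.max(0))/2).round(4),np.ptp(q,0).round(3))
```

```text
11.6833 [ 0.3585 -0.2769  0.2483] [ 0.6 -0.  -0.1]
wrist {'cube': (array([ 0.4692, -0.1899]), 'yaw', -0.016, 'len', 0.0594, 258), 'cyl': (array([ 0.3928, -0.2828]), 'yaw', -0.089, 'len', 0.0581, 222)}
wrist cyl 1382 [ 0.4939 -0.2934  0.0757] [0.04  0.04  0.009]
wrist cube 194 [ 0.5469 -0.1897  0.0612] [0.007 0.044 0.006]
scene {'cube': (array([ 0.465 , -0.1811]), 'yaw', -0.001, 'len', 0.0578, 28), 'cyl': (array([ 0.3884, -0.2757]), 'yaw', -0.077, 'len', 0.0581, 25)}
scene cyl 124 [ 0.4915 -0.2897  0.074 ] [0.039 0.039 0.008]
scene cube 180 [ 0.5647 -0.1864  0.0609] [0.045 0.049 0.005]
```

View pics/wrist8.png

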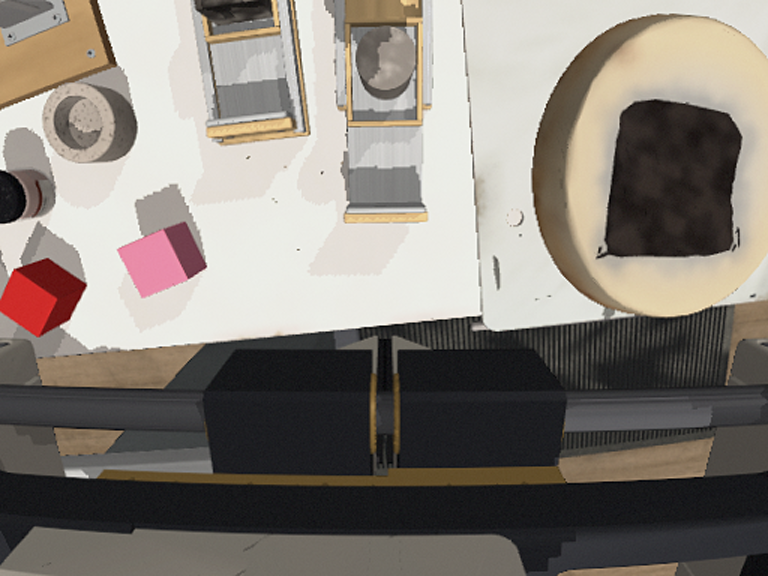

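View pics/scene8.png

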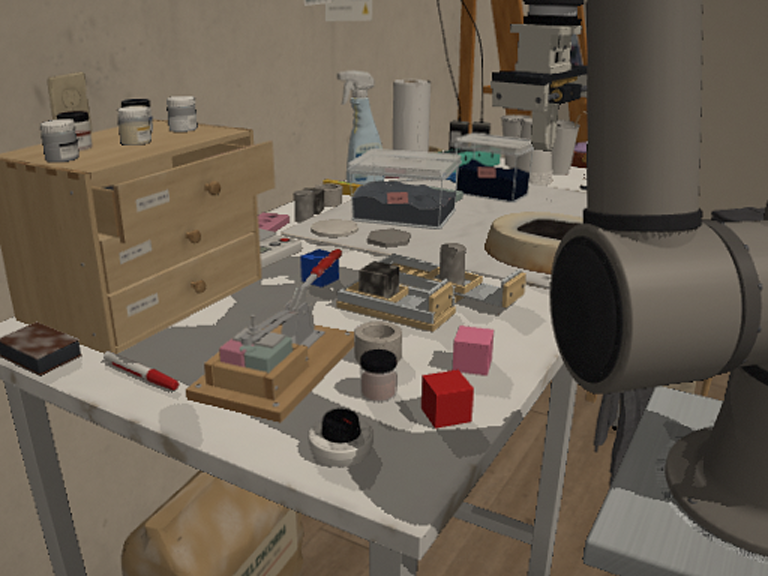

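The castings sit 1–4 mm from their pocket middles and the bystanders look unmoved. One more check before handing in: compare lip-to-board distance on the two slides. It should differ by 90 mm between home and front stop.

Run:
```python
from meas import *
def far(c,Q,lip,yaw):
    ax=np.array([np.cos(yaw),np.sin(yaw)]); n=np.array([-ax[1],ax[0]])
    d=Q[...,:2]-lip; s=d@ax; t=d@n; o=[]
    # far end of rails (28 mm high): last s along each lateral strip
    for sg in(1,-1):
        m=(sg*t>.031)&(sg*t<.036)&(Q[...,2]>.02)&(Q[...,2]<.034)&(s>.0)&(s<.3)
        o.append((round(float(s[m].min()),4),round(float(np.percentile(s[m],99)),4),int(m.sum())))
    return o
c=dict(np.load("/tmp/top0.npz"));Q=cloud(c)
print("start top: cube",far(c,Q,np.array([.4153,-.1838]),-.01),"cyl",far(c,Q,np.array([.4729,-.2857]),-.107))
d=cam("top");Qd=cloud(d);save("top9.png",d["color"][120:260,200:370],4.5)
try: print(lips(d,Qd,{"cube":(.44,.49,-.225,-.145)}))
except Exception as e: print(e)
# bystanders: depth difference between start and now, scene view
s0=dict(np.load("/tmp/scene0.npz"));s1=cam("scene")
g=cv2.absdiff(s0["color"],s1["color"]).max(2)
for n,(x0,x1,y0,y1) in {"timer":(200,255,265,315),"jar":(235,270,230,270),"tealight":(232,272,210,245)}.items(): print(n,"px changed>40:",int((g[y0:y1,x0:x1]>40).sum()))
```

```text
start top: cube [(0.0418, 0.2, 118), (0.0417, 0.2573, 115)] cyl [(0.0023, 0.1549, 107), (0.0082, 0.1555, 101)]
{'cube': (array([ 0.4667, -0.1843]), 'yaw', 0.029, 'len', 0.057, 60)}
timer px changed>40: 1114
jar px changed>40: 341
tealight px changed>40: 525
```

View pics/top9.png

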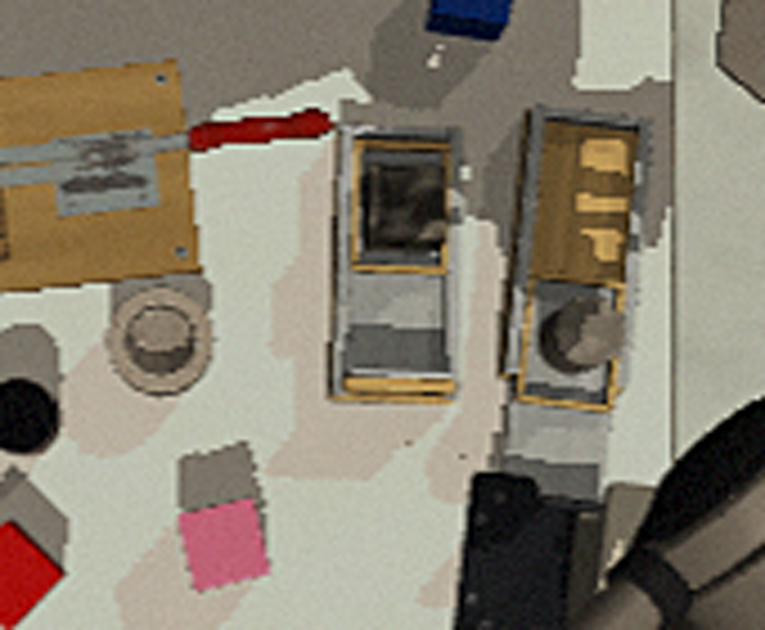

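The distances agree. From lip to the far rail end, the cube tray is 0.200 − 0.052 ≈ 0.148 m and the cylinder tray is 0.155 + 0.083 ≈ 0.238 m. The difference is 0.090 m, so one tray is home and the other on its front stop. The picture differences around the bystanders look like the arm's shadows. In the top view the tealight (158,337) is in place, and the arm never came near any of the three.

```bash
python3 -c "
from h import *
s=observe();print(s['time'],s['contact_force'].round(1));print(workorder.hand_in())"
```

```text
11.8833 [ 0.6 -1.4  0.7]
the job is handed in; nothing more can be done
None
```

The job is done and handed in at about 12 s. I pushed the cube's tray home with shut fingers against its facing. I then hooked the shut fingertips behind the cylinder tray's lip, drew it to its front stop and lifted clear.

**Last checks:**
- **Trays:** the force rose with no further movement at both stops (47 N at the cube's back stop, about 78 N at the cylinder's front stop). Lip-to-far-rail distances were about 0.148 m (cube) and 0.238 m (cylinder), which differ by the expected 0.090 m. The right-hand rail reading on the cube slide was off (0.257 m against 0.200 m at the start), so I left it out.
- **Castings:** both stand upright, about 1–4 mm from the middle of their pockets.
- **Robot:** the arm is clear of everything.
- **Camera spread:** the cameras disagreed by up to 5 mm along the rails and 8 mm across them.
- **Bystanders:** my picture-difference check showed changed pixels around all three, so it settled nothing. I put the changes down to the arm's moving shadow. By eye the jar, tealight and timer looked to be in their places, and the arm never came near them. I did not measure their positions.

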